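# Fit the roller into its roller stand

## Task

Take the steel roller off the wooden rack and fit it in the roller stand: lower both axle ends together into the two open slots and press it down past the spring plungers until both ends bottom evenly on their bearing blocks. Lean on it with about 20 N for a moment to be sure it is home, but never force the stand beyond 40 N; then let go and leave the other tools where they lie.

Things in the scene. Friction and masses are not known exactly. Their poses are not given: they have to be found in the camera images.
- roller: plain steel roller, a drum 44 mm in diameter and 90 mm long with a 10 mm axle end sticking out 25 mm on both sides (140 mm over all), about 0.4 kg. Origin at the middle of the axle; its y axis runs along the axle. Starts on the rack with the axle level; both ways round are alike. Grasp the drum across its diameter from above.
- axle_a (a point): point on the axle's centre line 55 mm from the roller's middle, at one axle end (roller -y): the part that sits in a slot
- axle_b (a point): the same at the other axle end (roller +y)
- rack: wooden rack fixed to the table, base 70 x 150 x 8 mm with two posts (46 mm wide, 12 mm thick, 58 mm either side of the middle, 49 mm high) with V notches open to the top, in which the roller's axle ends lie, axle 42 mm above the table. Origin at the centre of the underside, y along the axle, z up.
- stand: grey steel roller stand fixed to the table: base plate 90 x 170 x 8 mm, two upright slotted cheeks 84 mm high, 60 mm wide along x, 12 mm thick, centred at y = -55 and +55 mm (98 mm free between them for the drum). Origin: centre of the base's underside; y along the line of the axle, z up. The bottomed axle's centre is 45 to 55 mm above the underside, different each time: feel for it.
- spanner: double open-end spanner, 216 x 40 x 8 mm, lying between or near rack and stand; leave it alone. Origin at the centre of its underside
- horseshoe: forged horseshoe 118 x 124 x 9 mm lying flat; leave it alone. Origin at the centre of its underside
- c_clamp: blue C clamp 184 x 152 x 26 mm lying on its side; leave it alone. Origin at the centre of its underside
- slot_a (a point): middle of the open mouth of the slot in the stand's -y cheek, at the cheek's top, 84 mm above the stand's underside. The slot runs straight down from here, 13 mm wide; a 45 degree lead-in widens its top 10 mm to 33 mm. At its bottom sits a steel bearing block (blocks_c0), set by bolts at an unknown height, alike in both slots.
- slot_b (a point): the same for the +y cheek (block blocks_c1). In both slots a round spring plunger sticks out 5 mm from the +x wall, centred 8.5 mm above the bottomed axle's centre. The axle meets the plungers about 15 mm above the bottom; pressed with roughly 6 to 12 N in all (more than the roller's weight) they give way, the axle snaps below them and stops hard on the blocks.

How it is judged:
On the way, in this order (a step that is already met when the one before it is completed fails the run):
1. the roller has been lifted clear of its rack, level with or above the mouths of the stand (height (world z) of roller above 0.085 m), for 0.1 s.
2. both axle ends bear on their bearing blocks, each with more than 4 N and together with more than 15 N on the stand, the axle in line with the stand, for 0.3 s (z of each of axle_a, axle_b in the frame of stand below 0.057 m and horizontal distance between roller and stand below 0.01 m and angle between the y axis of roller and the y axis of stand, either way round below 0.04 rad and contact force between roller and stand above 15 N and contact force between roller and blocks_c0 above 4 N and contact force between roller and blocks_c1 above 4 N), for 0.3 s.
At the end, for the whole second after the job is handed in: Both axle ends lie in the two slots below the spring plungers, resting on both bearing blocks (42 to 57 mm above the stand's underside), the axle level and in line with the stand within 0.04 rad and centred within 10 mm, the roller at rest and released (z of axle_a in the frame of stand between 0.042 and 0.057 m and z of axle_b in the frame of stand between 0.042 and 0.057 m and horizontal distance between roller and stand below 0.01 m and angle between the y axis of roller and the y axis of stand, either way round below 0.04 rad and linear speed of roller below 0.02 m/s and contact force between roller and blocks_c0 above 0.3 N and contact force between roller and blocks_c1 above 0.3 N); the robot touches nothing.
It fails at once if the roller is forced against the stand with more than 40 N (contact force between roller and stand above 40 N).
It fails at once if the spanner, the horseshoe or the C clamp is moved by more than 25 mm (distance of any of spanner, horseshoe, c_clamp from where it was at the start of the episode above 0.025 m).
It also fails if it takes over 54 s, if anything falls off the work surface, if the arm or the gripper's body presses on something with over 40 N, if the wrist force passes 120 N, or if a joint passes its speed limit or range.

## Robot

A 7-joint arm with a two-finger parallel gripper is mounted at the origin on a cart in front of the work surface, level with it; the furniture and walls round the work are solid. World frame = base frame: x ahead of the robot, y to its left, z up, the work surface at z = 0. Lengths are in m, angles in rad, forces in N, time in s.
With the tool pointing down it reaches from about 0.425 to 0.95 m from the base axis. Payload 4.7 kg.
Tool frame: the origin (TCP) lies at the centre of the arm's flange, where the gripper is bolted on; the fingertips stand 173 mm ahead of it and the grasp point (between the pads) lies 155 mm ahead of it; z points along the fingers, y is the line along which they close (so a half turn about z gives the same grasp; the last joint's range is limited). The gripper opens to 85 mm and grips with 20 to 120 N. Pads are 22 mm wide; open, the fingers measure 114 mm over their backs; the gripper's body (76 mm by 85 mm) begins 54 mm behind the grasp point. The pads swing forward as they close: fully open they stand 13 mm farther back than shut.
Start: joints at [1.217, 0.469, -0.049, 1.532, 0.024, 1.141, -0.082], TCP at [0.215, -0.64, 0.405] pointing down, gripper open.
Joint ranges: [-2.59, 2.59], [-0.33, 1.99], [-1.39, 1.29], [0.1, 2.45], [-1.04, 4.18], [0.21, 1.99], [-2.66, 2.66]. Speed limits (rad/s): [2.57, 2.57, 3.14, 3.14, 3.14, 3.14, 3.14].

## Interface

Orientations are given as [roll, pitch, yaw] about the fixed x, y, z axes, in that order (R = Rz(yaw) Ry(pitch) Rx(roll)).
In Python, from station import robot gives the robot as it stands.
- The arm moves only by the tool jog_arm, never from a script. Its argument "motion" is a list of rows, each an object of numbers: "tx", "ty", "tz": the shift along the tool's x, y, z in mm; "turn": the turn about the tool's z in degrees; "jaw": the opening in per cent of the stroke, from 0 (shut) to 100 (fully open). A call has 1 to 5 rows; each row shifts and turns the commanded pose from where the row before left it, along the tool's axes as they then stand; what a row does not reach is not made up. A row lasts 1/10 s, in which the tool goes at most 50 mm and 8.59 degrees, less where a joint would pass 70% of its speed; a pose out of reach is approached as far as the arm can. A call is refused whole if a number of a shift passes 50 or a number of a turn 8.59, either way. A call with a gripper value outside its range is refused whole. The fingers move at their own pace and stop on an object; "grip_force" is the grip in N (left out, the last holds). Time passes only in rows, so rows that do not move let the fingers close. It gives the time, the measured TCP pose, the force, the opening and the grip force at its end, in the units of the state.
- robot.get_obs(): the state, without advancing time (a new reading comes with each control period).
- robot.snapshot(name): name is "scene" or "top"; returns a dict with "color" (420x560x3 uint8, red, green, blue), "fx", "fy", "cx", "cy" (pixels), "T" (4x4, takes a point from camera to world coordinates). Camera axes: x right, y down, z forward; pixel columns grow to the right and rows downward; lengths in m; the calibration is good to about 2 mm. A picture is of the moment at which its call begins. There is no depth.
- robot.close_job(): hands the job in; it is judged then, once.
The state is a dict: "clock": time; "joints": joint angles; "qvel": joint speeds; "effort": joint torques, N m; "tcp_pos": TCP position; "tcp_rot": TCP orientation; "wrist_force": force on the tool from outside, world axes, zero at the start; "torque": the same for the moment, N m; "gripper_width": finger opening in m; "finger_force": force on a finger pad.
Only numpy, scipy, OpenCV 4.12 (cv2) and the standard library are available. Lean on these libraries where they do the work, as an engineer would, in place of code of your own. Each camera call takes 0.05 s, during which the arm holds its last target. There are 200 camera calls.

## Working session

There is one attempt and no reset: what is moved stays moved. The work goes in short steps, Python scripts to look and compute and a tool call to move; the robot and the scene stay as the last step left them, time stands still between calls to the robot, and variables do not carry over. Pictures are saved under pics/ and viewed, at most 10 in all, crops included, and the job is handed in when it is done.

Besides the shell and the picture viewer there is one more tool, called after ">>>" as name(argument=value, ...), one argument or row to a line, values as JSON. jog_arm: Moves the arm, as the interface text tells. Its arguments: {"type":"object","properties":{"motion":{"type":"array"},"grip_force":{"type":"number"}},"required":["motion"]}

```bash
mkdir -p pics
python3 - <<'E'
from station import robot
import cv2,pickle,numpy as np
np.set_printoptions(precision=4,suppress=True)
for n in("top","scene"):
    s=robot.snapshot(n); cv2.imwrite(f"pics/{n}0.png",s["color"][:,:,::-1]); pickle.dump(s,open(f"{n}0.pkl","wb")); print(n,s["fx"],s["fy"],s["cx"],s["cy"]);print(s["T"])
print(robot.get_obs())
E
```

```text
top 379.24097858381896 379.24097858381896 269.84349332012255 207.93554192314122
[[ 0.0064 -0.9981  0.0615  0.3914]
 [-0.9999 -0.0056  0.0123 -0.078 ]
 [-0.0119 -0.0615 -0.998   1.2222]
 [ 0.      0.      0.      1.    ]]
scene 379.6532705286337 379.6532705286337 280.6376508986487 206.22645150611896
[[-0.5737 -0.4203  0.703  -0.313 ]
 [-0.8189  0.2737 -0.5045  0.491 ]
 [ 0.0196 -0.8651 -0.5012  0.6448]
 [ 0.      0.      0.      1.    ]]
{'clock': 0.1, 'joints': array([ 1.2171,  0.4694, -0.0486,  1.5336,  0.0241,  1.141 , -0.0823]), 'qvel': array([-0.0003,  0.0001, -0.0009, -0.003 ,  0.0002, -0.0015,  0.0001]), 'effort': array([ -0.0001, -51.1518,  -0.0475, -23.8392,   0.0106,   0.0044,
         0.    ]), 'tcp_pos': array([ 0.2154, -0.6395,  0.4037]), 'tcp_rot': array([-3.1398,  0.    ,  0.3249]), 'wrist_force': array([-0.1488, -0.1736, -0.0725]), 'torque': array([-0.0322, -0.0496, -0.0154]), 'finger_force': 0.0, 'gripper_width': 0.08570687183269496}
```

View pics/top0.png

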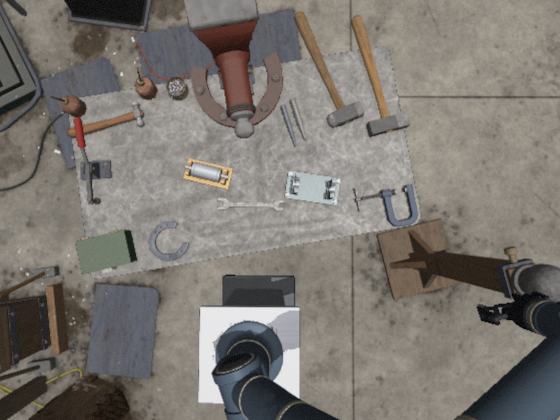

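View pics/scene0.png

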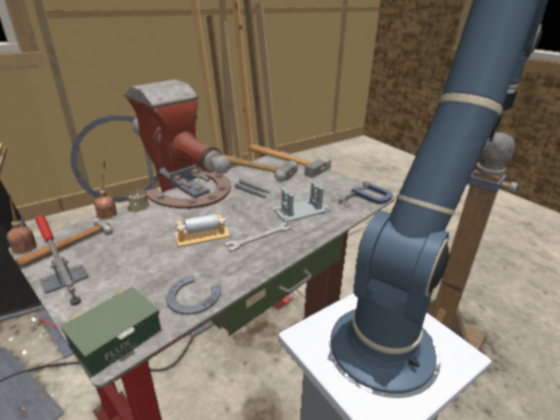

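The top view shows the rack and roller near (208,173), the stand near (313,188), and the spanner between them near (250,204). I'll enlarge those two areas.

Run:
```python
import cv2,pickle,numpy as np
t=pickle.load(open("top0.pkl","rb"))["color"][:,:,::-1]
a=cv2.resize(t[150:215,175:255],None,fx=7,fy=7,interpolation=cv2.INTER_CUBIC)[:300*2]
a=t[150:200,175:245]; b=t[163:213,278:348]
o=np.vstack([cv2.resize(q,(420*2-70,300*2-50)[0:2] if 0 else (420,300),interpolation=cv2.INTER_CUBIC) for q in(a,b)])
cv2.imwrite("pics/crop1.png",o)
```

```text
(no output)
```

View pics/crop1.png

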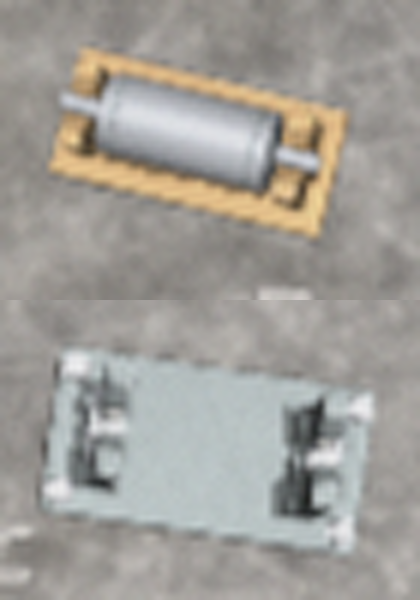

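The crop shows the rack base corners at (82,47), (348,110), (320,238), (50,170), with the axle ends at (62,100) and (320,160). The stand base corners are at (60,348), (375,398), (352,552), (42,508), all in crop pixels.

```bash
cat > h.py <<'E'
import cv2,pickle,numpy as np
from scipy.optimize import least_squares
np.set_printoptions(precision=4,suppress=True)
def proj(s,P):
    P=np.asarray(P,float); T=s["T"]; c=(P-T[:3,3])@T[:3,:3]
    return np.c_[s["fx"]*c[:,0]/c[:,2]+s["cx"], s["fy"]*c[:,1]/c[:,2]+s["cy"]]
def world(p,L):
    x,y,w=p; L=np.asarray(L,float)
    return np.c_[x+np.cos(w)*L[:,0]-np.sin(w)*L[:,1], y+np.sin(w)*L[:,0]+np.cos(w)*L[:,1], L[:,2]]
def fit(s,L,px,p0):
    r=least_squares(lambda p:(proj(s,world(p,L))-px).ravel(),p0,loss="soft_l1"); return r.x,r.fun.reshape(-1,2)
E
python3 - <<'E'
from h import *
t=pickle.load(open("top0.pkl","rb")); s=pickle.load(open("scene0.pkl","rb"))
f=lambda c,o:(np.array(c)+.5)/6-.5+np.array(o)
def base(a,b):return [(a/2,b/2,.008),(a/2,-b/2,.008),(-a/2,-b/2,.008),(-a/2,b/2,.008)]
pr=f([(82,47),(348,110),(320,238),(50,170)],(175,150))
ax=f([(62,100),(320,160)],(175,150))
ps=f([(60,48),(375,98),(352,252),(42,208)],(278,163))
for n,L,p,p0 in(("rack",base(.07,.15),pr,(.45,.1,0)),("roller",[(0,.07,.042),(0,-.07,.042)],ax,(.45,.1,0)),("stand",base(.09,.17),ps,(.45,-.2,0))):
    q,e=fit(t,L,p,p0); print(n,q,np.degrees(q[2])); print(e.round(1).tolist()); print(proj(s,world(q,L)).round(1).tolist())
    if n=="stand": print("slots",proj(t,world(q,[(0,.055,.084),(0,-.055,.084)])),proj(s,world(q,[(0,.055,.084),(0,-.055,.084)])))
I=s["color"][:,:,::-1]
cv2.imwrite("pics/crop2.png",np.vstack([cv2.resize(I[q[0]:q[0]+50,q[1]:q[1]+80],(480,300),interpolation=cv2.INTER_CUBIC) for q in((202,165),(178,262))]))
E
```

```text
rack [ 0.5779  0.1379 -0.2325] -13.324078302832847
[[-0.1, -0.1], [0.4, 0.1], [-0.2, -0.2], [-0.1, 0.2]]
[[173.8, 231.8], [223.3, 222.6], [229.2, 234.6], [177.4, 244.9]]
roller [ 0.5785  0.1367 -0.2247] -12.875253182254447
[[-0.1, -0.0], [0.1, 0.0]]
[[176.3, 227.9], [224.1, 218.9]]
stand [ 0.5319 -0.1984 -0.1405] -8.05001422295543
[[0.3, -0.4], [0.1, -1.1], [0.2, 0.8], [-0.7, 0.5]]
[[271.9, 207.6], [315.6, 197.3], [329.9, 209.1], [284.4, 220.7]]
slots [[296.4864 182.2386]
 [332.6749 187.4969]] [[286.8831 191.3687]
 [316.5533 184.7787]]
```

View pics/crop2.png

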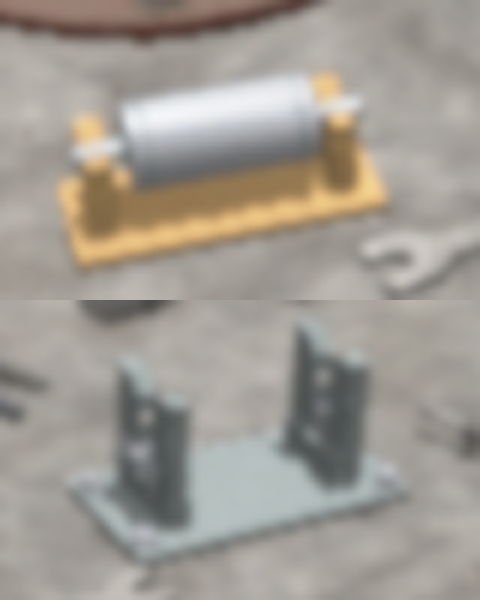

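The scene crop agrees with the top fit to about 1 px, with the same bias for the roller and the stand. I'll fit both cameras jointly and start by turning the wrist to a yaw of about 77°.

```bash
cat >> h.py <<'E'
def fit2(sl,Ll,pl,p0):
    f=lambda p:np.concatenate([(proj(s,world(p,L))-px).ravel() for s,L,px in zip(sl,Ll,pl)])
    r=least_squares(f,p0,loss="soft_l1"); return r.x,r.fun.reshape(-1,2)
def go(x,y,z,yaw):  # remaining tool-frame move to target (deg yaw)
    from station import robot
    o=robot.get_obs(); d=np.array([x,y,z])-o["tcp_pos"]; a=o["tcp_rot"][2]
    print("yaw",np.degrees(a),"turn",-(yaw-np.degrees(a)))
    print("tx %.1f ty %.1f tz %.1f mm (at yaw now)"%(1e3*(d[0]*np.cos(a)+d[1]*np.sin(a)),1e3*(d[0]*np.sin(a)-d[1]*np.cos(a)),-1e3*d[2]))
E
python3 - <<'E'
from h import *
t=pickle.load(open("top0.pkl","rb")); s=pickle.load(open("scene0.pkl","rb"))
f=lambda c,o:(np.array(c)+.5)/6-.5+np.array(o)
def base(a,b):return [(a/2,b/2,.008),(a/2,-b/2,.008),(-a/2,-b/2,.008),(-a/2,b/2,.008)]
B=base(.09,.17)
A=[(0,.07,.042),(0,-.07,.042)]
q,e=fit2([t,s],[A,A],[f([(62,100),(320,160)],(175,150)),f([(75,152),(363,105)],(165,202))],(.57,.13,-.2));print("roller",q,e.round(1).tolist())
q,e=fit2([t,s],[B,[B[0],B[3],B[2]]],[f([(60,48),(375,98),(352,252),(42,208)],(278,163)),f([(68,188),(142,258),(408,192)],(262,178))],(.53,-.2,-.14));print("stand",q,e.round(1).tolist())
E
```

```text
roller [ 0.5783  0.1353 -0.236 ] [[0.4, -0.2], [0.5, 0.3], [-0.3, 0.7], [-0.4, -0.2]]
stand [ 0.5311 -0.1987 -0.1364] [[0.3, -0.0], [0.2, -1.0], [0.3, 1.0], [-0.6, 0.9], [-0.8, -1.1], [-0.5, 0.3], [0.5, -0.5]]
```

>>> jog_arm(
  motion=[
    {"turn": -8.5,"tx": 40},
    {"turn": -8.5},
    {"turn": -8.5},
    {"turn": -8.5},
    {"turn": -8.5},
  ],
  grip_force=60,
)

```text
invalid input at $.motion[0]: expected keys tx, ty, tz, turn, jaw
```

>>> jog_arm(
  motion=[
    {"turn": -8.5},
    {"turn": -7.2},
    {"jaw": 100},
    {"jaw": 100},
  ],
)

```text
invalid input at $.motion[0]: expected keys tx, ty, tz, turn, jaw
```

>>> jog_arm(
  motion=[
    {"tx": 0,"ty": 0,"tz": 0,"turn": -8.5,"jaw": 100},
    {"tx": 0,"ty": 0,"tz": 0,"turn": -8.5,"jaw": 100},
    {"tx": 0,"ty": 0,"tz": 0,"turn": -8.5,"jaw": 100},
    {"tx": 0,"ty": 0,"tz": 0,"turn": -8.5,"jaw": 100},
    {"tx": 0,"ty": 0,"tz": 0,"turn": -8.5,"jaw": 100},
  ],
  grip_force=60,
)

```text
clock: 0.6
tcp_pos: [0.2154, -0.6396, 0.4041]
tcp_rot: [-3.141, -0.001, 1.073]
wrist_force: [-0.8, 0.2, -0.2]
gripper_width: 0.0856
finger_force: 0.0
```

>>> jog_arm(
  motion=[
    {"tx": 0,"ty": 0,"tz": 0,"turn": -8.5,"jaw": 100},
    {"tx": 0,"ty": 0,"tz": 0,"turn": -7.2,"jaw": 100},
    {"tx": 0,"ty": 0,"tz": 0,"turn": 0,"jaw": 100},
    {"tx": 0,"ty": 0,"tz": 0,"turn": 0,"jaw": 100},
  ],
)

```text
clock: 1.0
tcp_pos: [0.2152, -0.6397, 0.4043]
tcp_rot: [-3.141, -0.001, 1.338]
wrist_force: [-1.2, -0.1, -0.4]
gripper_width: 0.0854
finger_force: 0.0
```

```bash
python3 -c "
from h import *
go(.578,.136,.26,76.7)
from station import robot;print(robot.get_obs())"
```

```text
yaw 76.64647911784071 turn -0.053520882159290295
tx 838.5 ty 173.8 tz 144.3 mm (at yaw now)
{'clock': 1.0, 'joints': array([ 1.3664,  0.4839, -0.2659,  1.5228,  0.134 ,  1.1535,  0.8422]), 'qvel': array([-0.0074, -0.0017,  0.007 , -0.0031,  0.0005,  0.0017,  0.0043]), 'effort': array([  0.1073, -51.1782,  -2.7818, -23.7132,   0.0113,   0.0038,
         0.0269]), 'tcp_pos': array([ 0.2152, -0.6397,  0.4043]), 'tcp_rot': array([-3.1413, -0.0007,  1.3377]), 'wrist_force': array([-1.1693, -0.056 , -0.3554]), 'torque': array([-0.044 , -0.0282,  0.0139]), 'finger_force': 0.0, 'gripper_width': 0.08536512712405918}
```

>>> jog_arm(
  motion=[
    {"tx": 30,"ty": 35,"tz": 0,"turn": 0,"jaw": 100},
    {"tx": 30,"ty": 35,"tz": 0,"turn": 0,"jaw": 100},
    {"tx": 30,"ty": 35,"tz": 0,"turn": 0,"jaw": 100},
    {"tx": 30,"ty": 35,"tz": 0,"turn": 0,"jaw": 100},
    {"tx": 30,"ty": 34,"tz": 0,"turn": 0,"jaw": 100},
  ],
)

```text
clock: 1.5
tcp_pos: [0.4206, -0.5323, 0.4047]
tcp_rot: [-3.142, 0.0, 1.338]
wrist_force: [0.6, -0.3, -0.4]
gripper_width: 0.0853
finger_force: 0.0
```

>>> jog_arm(
  motion=[
    {"tx": 45,"ty": 0,"tz": 0,"turn": 0,"jaw": 100},
    {"tx": 45,"ty": 0,"tz": 0,"turn": 0,"jaw": 100},
    {"tx": 45,"ty": 0,"tz": 0,"turn": 0,"jaw": 100},
    {"tx": 45,"ty": 0,"tz": 0,"turn": 0,"jaw": 100},
    {"tx": 45,"ty": 0,"tz": 0,"turn": 0,"jaw": 100},
  ],
)

```text
clock: 2.0
tcp_pos: [0.4706, -0.3124, 0.4048]
tcp_rot: [3.141, 0.0, 1.338]
wrist_force: [0.5, 0.4, 1.0]
gripper_width: 0.0857
finger_force: 0.0
```

>>> jog_arm(
  motion=[
    {"tx": 45,"ty": 0,"tz": 0,"turn": 0,"jaw": 100},
    {"tx": 45,"ty": 0,"tz": 0,"turn": 0,"jaw": 100},
    {"tx": 45,"ty": 0,"tz": 0,"turn": 0,"jaw": 100},
    {"tx": 45,"ty": 0,"tz": 0,"turn": 0,"jaw": 100},
    {"tx": 45,"ty": 0,"tz": 0,"turn": 0,"jaw": 100},
  ],
)

```text
clock: 2.5
tcp_pos: [0.5218, -0.0934, 0.4049]
tcp_rot: [3.141, 0.0, 1.338]
wrist_force: [1.3, 0.2, 0.8]
gripper_width: 0.0851
finger_force: 0.0
```

>>> jog_arm(
  motion=[
    {"tx": 45,"ty": 0,"tz": 0,"turn": 0,"jaw": 100},
    {"tx": 45,"ty": 0,"tz": 20,"turn": 0,"jaw": 100},
    {"tx": 45,"ty": 0,"tz": 20,"turn": 0,"jaw": 100},
    {"tx": 40,"ty": 0,"tz": 20,"turn": 0,"jaw": 100},
    {"tx": 0,"ty": 0,"tz": 0,"turn": 0,"jaw": 100},
  ],
)

```text
clock: 3.0
tcp_pos: [0.5607, 0.0817, 0.3425]
tcp_rot: [-3.137, -0.003, 1.349]
wrist_force: [-0.7, -0.1, 1.4]
gripper_width: 0.0852
finger_force: 0.0
```

```bash
python3 -c "
from h import *
go(.578,.136,.26,76.7)
from station import robot;print(robot.get_obs()['joints'])"
```

```text
yaw 77.27642478765699 turn 0.5764247876569897
tx 56.8 ty 4.9 tz 82.5 mm (at yaw now)
[ 0.2099  0.4138 -0.5519  1.8374  0.2536  0.9643 -0.6728]
```

>>> jog_arm(
  motion=[
    {"tx": 29,"ty": 2,"tz": 20,"turn": 0,"jaw": 100},
    {"tx": 28,"ty": 3,"tz": 20,"turn": 0,"jaw": 100},
    {"tx": 0,"ty": 0,"tz": 20,"turn": 0,"jaw": 100},
    {"tx": 0,"ty": 0,"tz": 20,"turn": 0,"jaw": 100},
    {"tx": 0,"ty": 0,"tz": 0,"turn": 0,"jaw": 100},
  ],
)

```text
clock: 3.5
tcp_pos: [0.5787, 0.1285, 0.2621]
tcp_rot: [-3.137, 0.003, 1.339]
wrist_force: [-0.6, -0.1, -0.1]
gripper_width: 0.0852
finger_force: 0.0
```

```bash
python3 -c "
from h import *
from station import robot
go(.578,.136,.193,76.7)
I=[]
for n,(r,c) in(('top',(140,160)),('scene',(150,150))):
    s=robot.snapshot(n);I.append(cv2.resize(s['color'][r:r+80,c:c+100,::-1],(375,300),interpolation=cv2.INTER_CUBIC))
cv2.imwrite('pics/hov.png',np.hstack(I))
go(.578,.136,.193,76.7)"
```

```text
yaw 76.70686491739416 turn 0.006864917394153736
tx 7.1 ty -2.4 tz 69.1 mm (at yaw now)
yaw 76.71950607210896 turn 0.019506072108953276
tx 6.4 ty -3.3 tz 72.0 mm (at yaw now)
```

View pics/hov.png

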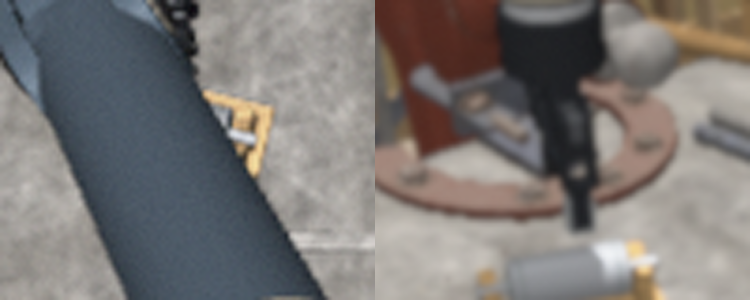

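The hover picture has the fingers at scene-crop (580,200), over the drum at about (570,270). I'll correct the 6 mm offset and descend.

>>> jog_arm(
  motion=[
    {"tx": 6.5,"ty": -2.5,"tz": 5,"turn": 0,"jaw": 100},
    {"tx": 0,"ty": 0,"tz": 20,"turn": 0,"jaw": 100},
    {"tx": 0,"ty": 0,"tz": 20,"turn": 0,"jaw": 100},
    {"tx": 0,"ty": 0,"tz": 20,"turn": 0,"jaw": 100},
    {"tx": 0,"ty": 0,"tz": 5,"turn": 0,"jaw": 100},
  ],
)

```text
clock: 4.1
tcp_pos: [0.5782, 0.1364, 0.1937]
tcp_rot: [-3.14, 0.001, 1.34]
wrist_force: [0.3, 0.1, -0.3]
gripper_width: 0.0857
finger_force: 0.0
```

>>> jog_arm(
  motion=[
    {"tx": 0,"ty": 0,"tz": 0,"turn": 0,"jaw": 100},
    {"tx": 0,"ty": 0,"tz": 0,"turn": 0,"jaw": 100},
  ],
)

```text
clock: 4.3
tcp_pos: [0.5792, 0.1368, 0.1959]
tcp_rot: [3.14, -0.001, 1.34]
wrist_force: [-0.5, 1.0, -0.0]
gripper_width: 0.0853
finger_force: 0.0
```

```bash
python3 -c "
from h import *
go(.578,.136,.193,76.7)"
```

```text
yaw 76.8032816595598 turn 0.10328165955979784
tx -1.0 ty -1.0 tz 2.9 mm (at yaw now)
```

>>> jog_arm(
  motion=[
    {"tx": -1,"ty": 0,"tz": 2,"turn": 0,"jaw": 60},
    {"tx": 0,"ty": 0,"tz": 0,"turn": 0,"jaw": 55},
    {"tx": 0,"ty": 0,"tz": 0,"turn": 0,"jaw": 52},
    {"tx": 0,"ty": 0,"tz": 0,"turn": 0,"jaw": 48},
    {"tx": 0,"ty": 0,"tz": 0,"turn": 0,"jaw": 40},
  ],
  grip_force=60,
)

```text
clock: 4.8
tcp_pos: [0.5764, 0.1361, 0.1928]
tcp_rot: [-3.137, 0.002, 1.341]
wrist_force: [-5.2, 1.1, 5.1]
gripper_width: 0.0427
finger_force: 60.0
```

>>> jog_arm(
  motion=[
    {"tx": 0,"ty": 0,"tz": 0,"turn": 0,"jaw": 30},
    {"tx": 0,"ty": 0,"tz": 0,"turn": 0,"jaw": 30},
    {"tx": 0,"ty": 0,"tz": 0,"turn": 0,"jaw": 30},
    {"tx": 0,"ty": 0,"tz": 0,"turn": 0,"jaw": 30},
  ],
)

```text
clock: 5.2
tcp_pos: [0.5765, 0.1361, 0.1928]
tcp_rot: [-3.137, 0.002, 1.341]
wrist_force: [-6.5, 0.0, 5.2]
gripper_width: 0.0426
finger_force: 60.0
```

>>> jog_arm(
  motion=[
    {"tx": 0,"ty": 0,"tz": -10,"turn": 0,"jaw": 30},
    {"tx": 0,"ty": 0,"tz": -20,"turn": 0,"jaw": 30},
    {"tx": 0,"ty": 0,"tz": -25,"turn": 0,"jaw": 30},
    {"tx": 0,"ty": 0,"tz": -25,"turn": 0,"jaw": 30},
    {"tx": 0,"ty": 0,"tz": -25,"turn": 0,"jaw": 30},
  ],
)

```text
clock: 5.7
tcp_pos: [0.5783, 0.135, 0.2986]
tcp_rot: [-3.141, 0.0, 1.34]
wrist_force: [-0.6, 0.6, -4.4]
gripper_width: 0.0426
finger_force: 61.6
```

>>> jog_arm(
  motion=[
    {"tx": 0,"ty": 0,"tz": 0,"turn": 0,"jaw": 30},
    {"tx": 0,"ty": 0,"tz": 0,"turn": 0,"jaw": 30},
    {"tx": 0,"ty": 0,"tz": 0,"turn": 0,"jaw": 30},
  ],
)

```text
clock: 6.0
tcp_pos: [0.5778, 0.1348, 0.296]
tcp_rot: [-3.139, 0.002, 1.34]
wrist_force: [-1.2, -0.0, -3.7]
gripper_width: 0.0425
finger_force: 61.9
```

```bash
python3 -c "
from h import *
go(.531,-.1985,.295,82)"
```

```text
yaw 76.80040810565656 turn -5.199591894343442
tx -335.2 ty 30.6 tz 1.0 mm (at yaw now)
```

>>> jog_arm(
  motion=[
    {"tx": -35,"ty": 4,"tz": 0,"turn": 0,"jaw": 30},
    {"tx": -45,"ty": 4,"tz": 0,"turn": 0,"jaw": 30},
    {"tx": -45,"ty": 4,"tz": 0,"turn": 0,"jaw": 30},
    {"tx": -45,"ty": 4,"tz": 0,"turn": 0,"jaw": 30},
    {"tx": -45,"ty": 4,"tz": 0,"turn": 0,"jaw": 30},
  ],
)

```text
clock: 6.5
tcp_pos: [0.5478, -0.0802, 0.2961]
tcp_rot: [-3.139, 0.0, 1.341]
wrist_force: [0.3, -0.1, -3.9]
gripper_width: 0.0424
finger_force: 61.7
```

>>> jog_arm(
  motion=[
    {"tx": -45,"ty": 4,"tz": 0,"turn": 0,"jaw": 30},
    {"tx": -45,"ty": 4,"tz": 0,"turn": 0,"jaw": 30},
    {"tx": -30,"ty": 3,"tz": 0,"turn": -5.2,"jaw": 30},
    {"tx": 0,"ty": 0,"tz": 0,"turn": 0,"jaw": 30},
    {"tx": 0,"ty": 0,"tz": 0,"turn": 0,"jaw": 30},
  ],
)

```text
clock: 7.0
tcp_pos: [0.5314, -0.1986, 0.2961]
tcp_rot: [-3.139, -0.001, 1.429]
wrist_force: [-0.6, 1.1, -5.3]
gripper_width: 0.0427
finger_force: 61.7
```

```bash
python3 -c "
from h import *
go(.531,-.1985,.295,82)"
```

```text
yaw 81.85806926570952 turn -0.14193073429048297
tx 0.0 ty -0.4 tz 1.1 mm (at yaw now)
```

>>> jog_arm(
  motion=[
    {"tx": 0,"ty": 0,"tz": 15,"turn": 0,"jaw": 30},
    {"tx": 0,"ty": 0,"tz": 15,"turn": 0,"jaw": 30},
    {"tx": 0,"ty": 0,"tz": 6,"turn": 0,"jaw": 30},
    {"tx": 0,"ty": 0,"tz": 0,"turn": 0,"jaw": 30},
  ],
)

```text
clock: 7.4
tcp_pos: [0.5316, -0.1968, 0.2597]
tcp_rot: [-3.138, -0.001, 1.433]
wrist_force: [1.1, -0.6, -4.6]
gripper_width: 0.0429
finger_force: 61.7
```

```bash
python3 -c "
from h import *
from station import robot
I=[]
for n,(r,c) in(('top',(160,280)),('scene',(160,255))):
    s=robot.snapshot(n);pickle.dump(s,open(n+'1.pkl','wb'));I.append(cv2.resize(s['color'][r:r+75,c:c+80,::-1],None,fx=5,fy=5,interpolation=cv2.INTER_CUBIC))
cv2.imwrite('pics/st.png',np.hstack(I)) 
cv2.imwrite('pics/st2.png',cv2.resize(s['color'][165:225,260:340,::-1],None,fx=10,fy=10,interpolation=cv2.INTER_CUBIC))
o=robot.get_obs();print(o['tcp_pos'],o['tcp_rot'])
W=[(o['tcp_pos'][0],o['tcp_pos'][1],-.1405)]
for k in(.07,.049,-.049,-.07): print(k,(proj(s,world((.5315,-.1985,-.1405),[(0,k,o['tcp_pos'][2]-.151)]))-[260,165])*10+4.5)
for k in(.061,.049,-.049,-.061): print('cheek',k,(proj(s,world((.5311,-.1987,-.138),[(.03,k,.084),(-.03,k,.084)]))-[260,165])*10+4.5)
"
```

```text
[ 0.5324 -0.1973  0.2614] [-3.1413 -0.0003  1.4322]
0.07 [[234.1947 202.9551]]
0.049 [[293.7432 190.2521]]
-0.049 [[560.8439 133.2739]]
-0.07 [[615.872  121.5352]]
cheek 0.061 [[215.704  233.2669]
 [304.2161 314.1028]]
cheek 0.049 [[248.7641 226.0632]
 [338.2009 306.2871]]
cheek -0.049 [[509.2943 169.2939]
 [605.6512 244.7799]]
cheek -0.061 [[540.0824 162.5852]
 [637.2141 237.5212]]
```

View pics/st2.png

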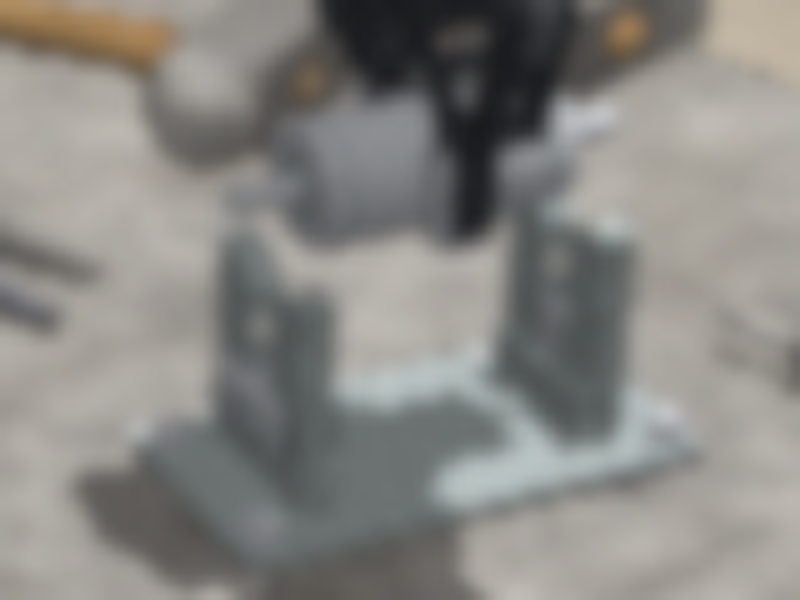

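The crop shows the axle ends at (230,200) and (618,118), and I predicted (234,203) and (616,121). The cheek tops also fall within about 1 mm of the model. I'll descend into the mouths and watch the force.

>>> jog_arm(
  motion=[
    {"tx": -1,"ty": -1,"tz": 8,"turn": 0,"jaw": 30},
    {"tx": 0,"ty": 0,"tz": 8,"turn": 0,"jaw": 30},
    {"tx": 0,"ty": 0,"tz": 0,"turn": 0,"jaw": 30},
    {"tx": 0,"ty": 0,"tz": 0,"turn": 0,"jaw": 30},
  ],
)

```text
clock: 7.9
tcp_pos: [0.5309, -0.1987, 0.2455]
tcp_rot: [-3.141, -0.0, 1.431]
wrist_force: [1.0, -0.1, -4.6]
gripper_width: 0.0424
finger_force: 61.7
```

>>> jog_arm(
  motion=[
    {"tx": 0,"ty": 0,"tz": 5,"turn": 0,"jaw": 30},
    {"tx": 0,"ty": 0,"tz": 5,"turn": 0,"jaw": 30},
    {"tx": 0,"ty": 0,"tz": 0,"turn": 0,"jaw": 30},
    {"tx": 0,"ty": 0,"tz": 0,"turn": 0,"jaw": 30},
  ],
)

```text
clock: 8.3
tcp_pos: [0.531, -0.1987, 0.2355]
tcp_rot: [-3.141, -0.0, 1.431]
wrist_force: [0.4, 0.5, -4.3]
gripper_width: 0.0426
finger_force: 61.7
```

```bash
python3 -c "
from h import *
go(.531,-.1985,.2,82)
from station import robot
o=robot.get_obs();print(o['tcp_pos'],o['wrist_force'],o['torque'])"
```

```text
yaw 82.0074455856962 turn 0.0074455856962032385
tx 0.2 ty -0.0 tz 35.5 mm (at yaw now)
[ 0.531  -0.1987  0.2355] [ 0.4332  0.459  -4.2765] [-0.0454 -0.0264 -0.0265]
```

>>> jog_arm(
  motion=[
    {"tx": 0,"ty": 0,"tz": 3,"turn": 0,"jaw": 30},
    {"tx": 0,"ty": 0,"tz": 3,"turn": 0,"jaw": 30},
    {"tx": 0,"ty": 0,"tz": 0,"turn": 0,"jaw": 30},
  ],
)

```text
clock: 8.6
tcp_pos: [0.5308, -0.1986, 0.2292]
tcp_rot: [-3.141, -0.0, 1.431]
wrist_force: [-0.5, -0.1, -4.4]
gripper_width: 0.0423
finger_force: 61.7
```

>>> jog_arm(
  motion=[
    {"tx": 0,"ty": 0,"tz": 3,"turn": 0,"jaw": 30},
    {"tx": 0,"ty": 0,"tz": 2,"turn": 0,"jaw": 30},
    {"tx": 0,"ty": 0,"tz": 0,"turn": 0,"jaw": 30},
  ],
)

```text
clock: 8.9
tcp_pos: [0.5309, -0.1987, 0.2243]
tcp_rot: [-3.141, -0.0, 1.431]
wrist_force: [-0.2, -0.6, -4.1]
gripper_width: 0.0424
finger_force: 61.7
```

>>> jog_arm(
  motion=[
    {"tx": 0,"ty": 0,"tz": 2,"turn": 0,"jaw": 30},
    {"tx": 0,"ty": 0,"tz": 2,"turn": 0,"jaw": 30},
    {"tx": 0,"ty": 0,"tz": 0,"turn": 0,"jaw": 30},
  ],
)

```text
clock: 9.2
tcp_pos: [0.5309, -0.1987, 0.2204]
tcp_rot: [-3.141, -0.0, 1.431]
wrist_force: [0.7, -0.1, -4.2]
gripper_width: 0.0427
finger_force: 61.7
```

>>> jog_arm(
  motion=[
    {"tx": 0,"ty": 0,"tz": 2,"turn": 0,"jaw": 30},
    {"tx": 0,"ty": 0,"tz": 1,"turn": 0,"jaw": 30},
    {"tx": 0,"ty": 0,"tz": 0,"turn": 0,"jaw": 30},
  ],
)

```text
clock: 9.5
tcp_pos: [0.5309, -0.1986, 0.2176]
tcp_rot: [-3.141, -0.0, 1.431]
wrist_force: [-0.0, -0.8, -4.1]
gripper_width: 0.0428
finger_force: 61.7
```

>>> jog_arm(
  motion=[
    {"tx": 0,"ty": 0,"tz": 1,"turn": 0,"jaw": 30},
    {"tx": 0,"ty": 0,"tz": 1,"turn": 0,"jaw": 30},
    {"tx": 0,"ty": 0,"tz": 0,"turn": 0,"jaw": 30},
  ],
)

```text
clock: 9.8
tcp_pos: [0.5304, -0.1986, 0.2156]
tcp_rot: [-3.14, 0.0, 1.431]
wrist_force: [-3.2, 0.8, -3.7]
gripper_width: 0.0426
finger_force: 62.1
```

>>> jog_arm(
  motion=[
    {"tx": 0,"ty": 0,"tz": 1,"turn": 0,"jaw": 30},
    {"tx": 0,"ty": 0,"tz": 1,"turn": 0,"jaw": 30},
    {"tx": 0,"ty": 0,"tz": 0,"turn": 0,"jaw": 30},
  ],
)

```text
clock: 10.1
tcp_pos: [0.5299, -0.1984, 0.2137]
tcp_rot: [-3.138, 0.001, 1.433]
wrist_force: [-5.9, 0.4, 2.3]
gripper_width: 0.0425
finger_force: 62.3
```

>>> jog_arm(
  motion=[
    {"tx": 0,"ty": 0,"tz": 1,"turn": 0,"jaw": 30},
    {"tx": 0,"ty": 0,"tz": 1,"turn": 0,"jaw": 30},
    {"tx": 0,"ty": 0,"tz": 0,"turn": 0,"jaw": 30},
  ],
)

```text
clock: 10.4
tcp_pos: [0.5299, -0.1984, 0.212]
tcp_rot: [-3.138, 0.001, 1.433]
wrist_force: [-6.3, 0.2, 3.9]
gripper_width: 0.0423
finger_force: 62.7
```

The plungers are met at TCP z ≈ 0.2155, so the bottom should be near 0.200.

>>> jog_arm(
  motion=[
    {"tx": 0,"ty": 0,"tz": 1,"turn": 0,"jaw": 30},
    {"tx": 0,"ty": 0,"tz": 1,"turn": 0,"jaw": 30},
    {"tx": 0,"ty": 0,"tz": 0,"turn": 0,"jaw": 30},
  ],
)

```text
clock: 10.7
tcp_pos: [0.5298, -0.1985, 0.2097]
tcp_rot: [-3.138, 0.001, 1.433]
wrist_force: [-4.8, 1.5, 0.4]
gripper_width: 0.0426
finger_force: 62.2
```

>>> jog_arm(
  motion=[
    {"tx": 0,"ty": 0,"tz": 1,"turn": 0,"jaw": 30},
    {"tx": 0,"ty": 0,"tz": 1,"turn": 0,"jaw": 30},
    {"tx": 0,"ty": 0,"tz": 0,"turn": 0,"jaw": 30},
  ],
)

```text
clock: 11.0
tcp_pos: [0.5298, -0.1985, 0.2072]
tcp_rot: [-3.138, 0.001, 1.433]
wrist_force: [-5.5, 0.1, -2.3]
gripper_width: 0.0425
finger_force: 61.9
```

>>> jog_arm(
  motion=[
    {"tx": 0,"ty": 0,"tz": 1,"turn": 0,"jaw": 30},
    {"tx": 0,"ty": 0,"tz": 1,"turn": 0,"jaw": 30},
    {"tx": 0,"ty": 0,"tz": 0,"turn": 0,"jaw": 30},
  ],
)

```text
clock: 11.3
tcp_pos: [0.5299, -0.1987, 0.2048]
tcp_rot: [-3.138, 0.0, 1.431]
wrist_force: [-4.6, 0.4, -6.0]
gripper_width: 0.0426
finger_force: 61.8
```

>>> jog_arm(
  motion=[
    {"tx": 0,"ty": 0,"tz": 1,"turn": 0,"jaw": 30},
    {"tx": 0,"ty": 0,"tz": 1,"turn": 0,"jaw": 30},
    {"tx": 0,"ty": 0,"tz": 0,"turn": 0,"jaw": 30},
  ],
)

```text
clock: 11.6
tcp_pos: [0.5305, -0.1985, 0.2028]
tcp_rot: [-3.14, -0.001, 1.431]
wrist_force: [-4.1, 1.4, -10.4]
gripper_width: 0.0423
finger_force: 61.9
```

>>> jog_arm(
  motion=[
    {"tx": 0,"ty": 0,"tz": 1,"turn": 0,"jaw": 30},
    {"tx": 0,"ty": 0,"tz": 0,"turn": 0,"jaw": 30},
  ],
)

```text
clock: 11.8
tcp_pos: [0.5309, -0.1986, 0.2022]
tcp_rot: [-3.141, -0.0, 1.431]
wrist_force: [-4.3, 1.1, -9.4]
gripper_width: 0.0425
finger_force: 62.0
```

>>> jog_arm(
  motion=[
    {"tx": 0,"ty": 0,"tz": 1,"turn": 0,"jaw": 30},
    {"tx": 0,"ty": 0,"tz": 0,"turn": 0,"jaw": 30},
  ],
)

```text
clock: 12.0
tcp_pos: [0.5313, -0.1988, 0.2017]
tcp_rot: [3.141, -0.0, 1.431]
wrist_force: [-2.3, 0.6, -9.0]
gripper_width: 0.0428
finger_force: 62.0
```

>>> jog_arm(
  motion=[
    {"tx": 0,"ty": 0,"tz": 1,"turn": 0,"jaw": 30},
    {"tx": 0,"ty": 0,"tz": 0,"turn": 0,"jaw": 30},
  ],
)

```text
clock: 12.2
tcp_pos: [0.5317, -0.1988, 0.2011]
tcp_rot: [3.139, -0.0, 1.431]
wrist_force: [-0.8, 0.1, -7.9]
gripper_width: 0.0425
finger_force: 62.0
```

>>> jog_arm(
  motion=[
    {"tx": 0,"ty": 0,"tz": 1,"turn": 0,"jaw": 30},
    {"tx": 0,"ty": 0,"tz": 0,"turn": 0,"jaw": 30},
  ],
)

```text
clock: 12.4
tcp_pos: [0.5318, -0.1987, 0.2006]
tcp_rot: [3.139, 0.0, 1.432]
wrist_force: [-1.4, -0.1, -3.6]
gripper_width: 0.0428
finger_force: 62.6
```

>>> jog_arm(
  motion=[
    {"tx": 0,"ty": 0,"tz": 1,"turn": 0,"jaw": 30},
    {"tx": 0,"ty": 0,"tz": 0,"turn": 0,"jaw": 30},
  ],
)

```text
clock: 12.6
tcp_pos: [0.5319, -0.1987, 0.2004]
tcp_rot: [3.139, 0.001, 1.432]
wrist_force: [-3.1, 0.5, 5.1]
gripper_width: 0.0427
finger_force: 63.5
```

>>> jog_arm(
  motion=[
    {"tx": 0,"ty": 0,"tz": 0.7,"turn": 0,"jaw": 30},
    {"tx": 0,"ty": 0,"tz": 0,"turn": 0,"jaw": 30},
    {"tx": 0,"ty": 0,"tz": 0,"turn": 0,"jaw": 30},
  ],
)

```text
clock: 12.9
tcp_pos: [0.5319, -0.1986, 0.2003]
tcp_rot: [3.139, 0.001, 1.432]
wrist_force: [-4.1, 1.7, 10.0]
gripper_width: 0.0425
finger_force: 63.9
```

>>> jog_arm(
  motion=[
    {"tx": 0,"ty": 0,"tz": 0.5,"turn": 0,"jaw": 30},
    {"tx": 0,"ty": 0,"tz": 0,"turn": 0,"jaw": 30},
    {"tx": 0,"ty": 0,"tz": 0,"turn": 0,"jaw": 30},
  ],
)

```text
clock: 13.2
tcp_pos: [0.5319, -0.1986, 0.2003]
tcp_rot: [3.139, 0.002, 1.432]
wrist_force: [-6.7, 0.9, 14.1]
gripper_width: 0.0425
finger_force: 64.1
```

```bash
python3 -c "
from h import *
from station import robot
o=robot.get_obs();print(o['tcp_pos'],o['wrist_force'],o['torque'])"
```

```text
[ 0.5319 -0.1986  0.2003] [-6.6764  0.9311 14.072 ] [0.2294 1.302  0.1163]
```

>>> jog_arm(
  motion=[
    {"tx": 0,"ty": 0,"tz": 0.3,"turn": 0,"jaw": 30},
    {"tx": 0,"ty": 0,"tz": 0,"turn": 0,"jaw": 30},
    {"tx": 0,"ty": 0,"tz": 0,"turn": 0,"jaw": 30},
    {"tx": 0,"ty": 0,"tz": 0,"turn": 0,"jaw": 30},
    {"tx": 0,"ty": 0,"tz": 0,"turn": 0,"jaw": 30},
  ],
)

```text
clock: 13.7
tcp_pos: [0.5319, -0.1986, 0.2003]
tcp_rot: [3.139, 0.002, 1.432]
wrist_force: [-6.7, 1.4, 15.9]
gripper_width: 0.0423
finger_force: 64.2
```

>>> jog_arm(
  motion=[
    {"tx": 0,"ty": 0,"tz": 0,"turn": 0,"jaw": 30},
    {"tx": 0,"ty": 0,"tz": 0,"turn": 0,"jaw": 30},
  ],
)

```text
clock: 13.9
tcp_pos: [0.5319, -0.1985, 0.2003]
tcp_rot: [3.139, 0.002, 1.432]
wrist_force: [-7.4, 1.2, 15.5]
gripper_width: 0.0425
finger_force: 64.2
```

>>> jog_arm(
  motion=[
    {"tx": 0,"ty": 0,"tz": -1,"turn": 0,"jaw": 30},
    {"tx": 0,"ty": 0,"tz": -0.7,"turn": 0,"jaw": 30},
    {"tx": 0,"ty": 0,"tz": 0,"turn": 0,"jaw": 55},
    {"tx": 0,"ty": 0,"tz": 0,"turn": 0,"jaw": 75},
    {"tx": 0,"ty": 0,"tz": 0,"turn": 0,"jaw": 100},
  ],
  grip_force=20,
)

```text
clock: 14.4
tcp_pos: [0.5315, -0.1988, 0.199]
tcp_rot: [3.14, -0.0, 1.431]
wrist_force: [-0.8, 0.3, -0.5]
gripper_width: 0.0746
finger_force: 0.0
```

>>> jog_arm(
  motion=[
    {"tx": 0,"ty": 0,"tz": 0,"turn": 0,"jaw": 100},
    {"tx": 0,"ty": 0,"tz": 0,"turn": 0,"jaw": 100},
    {"tx": 0,"ty": 0,"tz": 0,"turn": 0,"jaw": 100},
    {"tx": 0,"ty": 0,"tz": 0,"turn": 0,"jaw": 100},
  ],
)

```text
clock: 14.8
tcp_pos: [0.531, -0.1987, 0.1988]
tcp_rot: [3.142, -0.0, 1.431]
wrist_force: [-0.0, 0.3, 0.1]
gripper_width: 0.0851
finger_force: 0.0
```

Released, with no contact force. I'll go straight up and look.

>>> jog_arm(
  motion=[
    {"tx": 0,"ty": 0,"tz": -10,"turn": 0,"jaw": 100},
    {"tx": 0,"ty": 0,"tz": -25,"turn": 0,"jaw": 100},
    {"tx": 0,"ty": 0,"tz": -35,"turn": 0,"jaw": 100},
    {"tx": 0,"ty": 0,"tz": -40,"turn": 0,"jaw": 100},
    {"tx": 0,"ty": 0,"tz": -30,"turn": 0,"jaw": 100},
  ],
)

```text
clock: 15.3
tcp_pos: [0.5313, -0.1984, 0.3421]
tcp_rot: [3.139, 0.001, 1.432]
wrist_force: [0.6, 0.2, -0.6]
gripper_width: 0.0856
finger_force: 0.0
```

```bash
python3 -c "
from h import *
from station import robot
s=robot.snapshot('scene')
cv2.imwrite('pics/fin.png',cv2.resize(s['color'][165:225,260:340,::-1],None,fx=8,fy=8,interpolation=cv2.INTER_CUBIC))
o=robot.get_obs();print(o['tcp_pos'],o['wrist_force'])"
```

```text
[ 0.5328 -0.1985  0.3468] [1.1322 0.1473 2.8299]
```

View pics/fin.png

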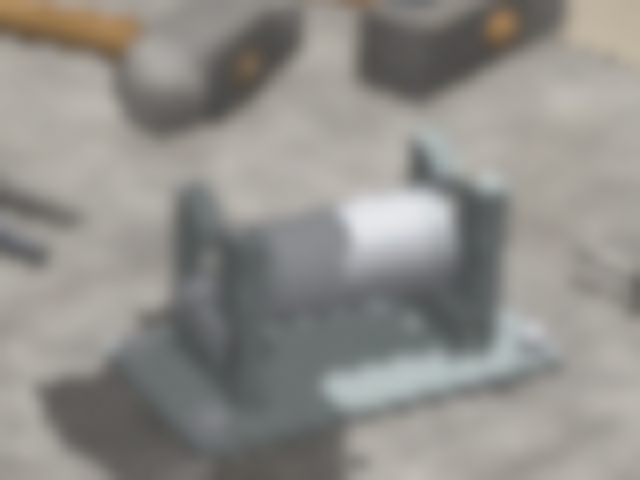

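The drum sits level and low between the cheeks, from about (255,270) to (460,240), and the gripper is clear. I'll let the arm settle and hand in.

>>> jog_arm(
  motion=[
    {"tx": 0,"ty": 0,"tz": 0,"turn": 0,"jaw": 100},
    {"tx": 0,"ty": 0,"tz": 0,"turn": 0,"jaw": 100},
    {"tx": 0,"ty": 0,"tz": 0,"turn": 0,"jaw": 100},
  ],
)

```text
clock: 15.65
tcp_pos: [0.5304, -0.1986, 0.3377]
tcp_rot: [-3.139, -0.0, 1.431]
wrist_force: [0.7, 0.6, -1.3]
gripper_width: 0.0858
finger_force: 0.0
```

```bash
python3 -c "
from station import robot
print(robot.close_job())"
```

```text
the job is handed in; nothing more can be done
None
```

The roller is in the stand, pressed past both plungers onto the blocks, leaned on with about 20 N (estimated from the wrist force) for about 0.7 s, and released; the job was handed in after about 15.7 s, and no verdict came back.

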